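# Shut the loaded battery case

### The job

Two identical orange battery cases stand open on the cabinet shelf. Fold the cover of the one that holds the AA cells down about its hinge until it is fully shut, and leave it so. Leave the empty case's cover standing open as it is, and leave the owl and the glass jar where they stand.

Things in the scene. Friction and masses are not known exactly. Their poses are not given: they have to be found in the camera images.
- full_cover (a joint): Cover of the case that holds 4 AA cells (side by side, below the rim): flat orange panel, 70 mm along the hinge, 62 mm hinge to free edge, 4 mm thick, 5 mm thumb tab on that edge. Value = opening in rad: 0 shut flat on the case (stop), 1.57 straight up, 1.2 to 2.1 at the start (above 1.57 it leans outward), stop at 2.3. Stiff hinge: stays at any angle; about 1 N at the edge moves it.
- full_hinge (a point): Middle of the loaded case's hinge line, 24 mm above the shelf, fixed to the case: x level, from the hinge across the case (the way the shut cover lies), within 35 degrees of world +x; y along the hinge, z up. The case: orange tray fixed to the shelf, 62 mm (x 0 to 62) by 70 mm (y, centred), 22 mm high; top of the shut cover 26 mm above the shelf. Nothing else within 50 mm of the case.
- empty_edge (a point): Middle of the free edge of the cover of the other, empty case (same orange case and cover, same sizes, fixed, only low ribs inside), 62 mm from its hinge. This cover stands open at 1.4 to 2.0 rad and must stay so. Moves with the cover: x points from its hinge to the free edge, y along the hinge.
- owl: White ceramic owl figure, 68 mm across, 109 mm high with its ears, standing loose to one side of the cases; origin at the centre of its underside, z up.
- jar_center (a point): Centre (half-way up) of a small clear glass jar with a steel twist cap, 60 mm across, 85 mm high, standing loose on the shelf to the other side of the cases; z up.

How it is judged:
By the outcome, as a careful person would: the job done as asked, in the order asked, and still so for the second after the job is handed in, with the robot touching nothing.
It also fails if it takes over 29 s, if anything falls off the work surface, if the arm or the gripper's body presses on something with over 40 N, if the wrist force passes 120 N, or if a joint passes its speed limit or range.

### The arm

A 7-joint arm with a two-finger parallel gripper is mounted at the origin on the work surface. World frame = base frame: x ahead of the robot, y to its left, z up, the work surface at z = 0. Lengths are in mm, angles in rad, forces in N, time in s.
With the tool pointing down it reaches from about 400 to 900 mm from the base axis. Payload 5.5 kg.
Tool frame: the origin (TCP) lies on the centre line of the jaws, within the pads' length; the fingertips stand 25 mm ahead of it and the grasp point (between the pads) lies 6 mm ahead of it; z points along the fingers, y is the direction in which the jaws open and shut (so a half turn about z gives the same grasp; the last joint's range is limited). The gripper opens to 92 mm and grips with 3 to 60 N. Pads are 19 mm wide; open, the fingers measure 130 mm over their backs; the gripper's body (75 mm by 190 mm) begins 47 mm behind the grasp point.
Start: joints at [1.45, 0.501, -0.427, 1.55, 0.221, 1.138, -0.21], TCP at [243.422, -602.698, 251.729] pointing down, gripper open.
Joint ranges: [-2.88, 2.88], [-0.31, 2.03], [-1.54, 1.56], [0.2, 2.42], [-1.41, 4.55], [0.19, 2.02], [-2.57, 2.57]. Speed limits (rad/s): [2.57, 2.57, 3.14, 3.14, 3.14, 3.14, 3.14].

### API

Orientations are given as a rotation vector (axis times angle).
In Python, from bench import * gives the robot as it stands.
- The arm moves only by the tool move_arm, never from a script. Its argument "commands" is one flat list of numbers, 5 for each row, row after row: the shift along the world's x, y, z in mm, then the turn about the world's z in rad, then the opening, from -1 (shut) to 1 (fully open). A call has 1 to 10 rows; each row shifts and turns the pose as measured when the row begins; what a row does not reach is not made up. A row lasts 1/10 s, in which the tool goes at most 50 mm and 8.59 degrees, less where a joint would pass 70% of its speed; a pose out of reach is approached as far as the arm can. A call is refused whole if a number of a shift passes 50 or a number of a turn 0.15, either way. A call with a gripper value outside its range is refused whole. The fingers move at their own pace and stop on an object; "squeeze" is the grip in N (left out, the last holds). Time passes only in rows, so rows that do not move let the fingers close. It gives the time, the measured TCP pose, the force and the opening at its end, in the units of the state.
- observe(): the state, without advancing time (a new reading comes with each control period).
- snapshot(name): name is "side" or "top" or "wrist"; returns a dict with "frame" (400x640x3 uint8, red, green, blue), "fx", "fy", "cx", "cy" (pixels), "distortion" ([k1, k2, p1, p2, k3] as OpenCV has them; the pictures are not rectified), "eye" and "rotation" of the camera in the world. Camera axes: x right, y down, z forward; pixel columns grow to the right and rows downward; lengths in mm; the calibration is good to about 2 mm. A picture is of the moment at which its call begins. There is no depth.
- sign_off(): hands the job in, once; it reports no verdict.
Trained networks look in the newest picture that a camera, given by its name, has taken for a name from the list of things; names that differ only in an ending like _2 or _b are one class to them, and where a whole thing is asked for, a point or a joint stands for the part that bears it (a point fixed in the world has none). Each returns a list of dicts, best first, with "p" (0 to 1); they miss things now and then, are a little off and sometimes report something else, mostly with a low value. They report only what shows in the picture. A call takes as long as a camera call.
- silhouettes(query, camera): "mask" (400x640 bool, what is visible of it) and "rect" ([centre column, centre row, width, height] in pixels, round what is visible of it).
The state is a dict: "time_s": time; "qpos": joint angles; "qvel": joint speeds; "tau": joint torques, N m; "eef_pos": TCP position; "eef_rot": TCP orientation; "contact_force": force on the tool from outside, world axes, zero at the start; "ft_torque": the same for the moment, N m; "gripper_width": opening from 0.0 (shut) to 1.0 (fully open).
Only numpy, scipy, OpenCV 4.12 (cv2) and the standard library are available. Lean on these libraries where they do the work, as an engineer would, in place of code of your own. Each camera call takes 0.05 s, during which the arm holds its last target. There are 200 camera calls.

## Working session

There is one attempt and no reset: what is moved stays moved. The work goes in short steps, Python scripts to look and compute and a tool call to move; the robot and the scene stay as the last step left them, time stands still between calls to the robot, and variables do not carry over. Pictures are saved under pics/ and viewed, about 8 in all and at most 12, crops included, and the job is handed in when it is done.

Besides the shell and the picture viewer there is one more tool, called after "Emit:" as name(argument=value, ...) on one line, values as JSON. move_arm: Moves the arm, as the interface text tells. Its arguments: {"type":"object","properties":{"commands":{"type":"array","items":{"type":"number"}},"squeeze":{"type":"number"}},"required":["commands"]}

```bash
mkdir -p pics; ls; python3 - <<'E'
from bench import *
import cv2,numpy as np
o=observe();print(o)
ims=[]
for n in("side","top"):
    s=snapshot(n);print(n,s["fx"],s["fy"],s["cx"],s["cy"],s["distortion"],s["eye"],np.array(s["rotation"]).tolist())
    cv2.imwrite(f"pics/{n}0.png",s["frame"][:,:,::-1])
    for q in("full_cover","empty_edge","owl","jar_center"):
        for d in silhouettes(q,n)[:3]:print(n,q,round(d["p"],2),np.round(d["rect"]))
E
```

```text
pics
{'time_s': 0.0, 'qpos': array([ 1.45021055,  0.50184157, -0.42675172,  1.55143929,  0.22081153,
        1.13828458, -0.21029062]), 'qvel': array([-0.00022879, -0.00061865, -0.00065562, -0.00057657, -0.00080426,
        0.00156725,  0.00295659]), 'tau': array([ 1.43538891e-04, -5.66600919e+01, -5.81644267e+00, -2.79111332e+01,
       -6.85816468e-02,  3.07798607e-02,  2.01669573e-04]), 'eef_pos': array([ 243.07387611, -602.14684661,  250.68320711]), 'eef_rot': array([-3.08206284e+00, -5.98845495e-01,  5.12189612e-04]), 'contact_force': array([ 0.05569755, -0.47042865,  0.18887377]), 'ft_torque': array([-0.01820901,  0.00898853,  0.01484902]), 'gripper_width': 0.9974892690101883}
side 401.4843081239507 401.4843081239507 322.8117664268783 198.81335014513033 [-0.07874985  0.          0.          0.          0.        ] [153.29374042 769.08262572 606.58482373] [-0.656707303369513, 2.4537904465961167, -1.3816805498499456]
side full_cover 0.5 [331. 226.  18.  27.]
side empty_edge 0.82 [353. 199.  26.  26.]
side owl 0.9 [400. 149.  20.  32.]
side jar_center 0.82 [224. 326.  37.  55.]
top 429.23217821977283 429.23217821977283 322.4846932323317 200.6250974423229 [-0.03268973  0.          0.          0.          0.        ] [ 423.21722482    2.32208354 1244.19746829] [-2.1110765850271656, 2.1608542999274007, -0.1565849209124793]
top full_cover 0.54 [295. 236.  22.   6.]
top owl 0.62 [483. 224.  28.  28.]
top jar_center 0.58 [179. 226.  34.  19.]
```

View pics/side0.png

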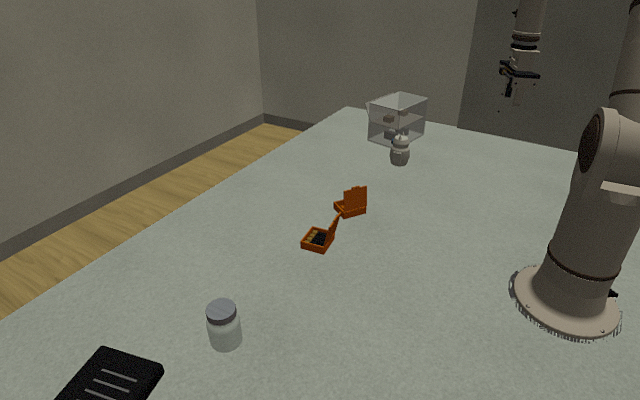

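View pics/top0.png

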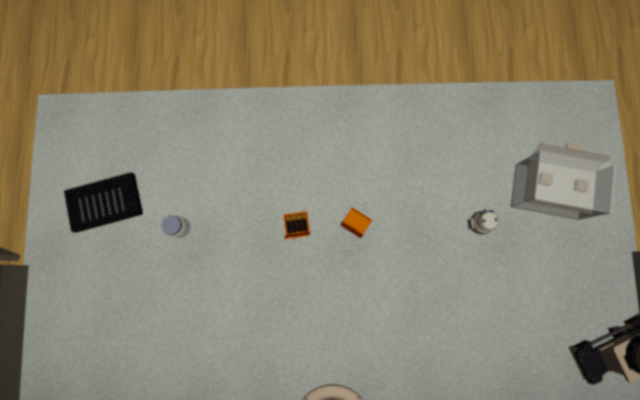

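The side picture shows the loaded case (dark cells) at about (318,238) with its cover at (334,225), and the empty case at (350,205). In the top picture the loaded case is at (296,224) and the empty one at (356,222). The jar and owl are far off to either side. Next I'll enlarge both cases and project the pixels into the world.

```bash
cat > h.py <<'E'
import numpy as np,cv2
from scipy.spatial.transform import Rotation as R
def cam(s):
    r=np.array(s["rotation"]);M=R.from_rotvec(r).as_matrix() if r.size==3 else r
    K=np.array([[s["fx"],0,s["cx"]],[0,s["fy"],s["cy"]],[0,0,1.]])
    return K,np.array(s["distortion"],float),np.array(s["eye"]),M
def plane(s,p,z):
    K,d,e,M=cam(s);u=cv2.undistortPoints(np.array(p,float).reshape(-1,1,2),K,d).reshape(-1,2)
    v=np.c_[u,np.ones(len(u))]@M.T
    return e+v*((z-e[2])/v[:,2])[:,None]
def proj(s,P):
    K,d,e,M=cam(s);return cv2.projectPoints(((np.atleast_2d(P)-e)@M),np.zeros(3),np.zeros(3),K,d)[0].reshape(-1,2)
E
python3 - <<'E'
from bench import *
from h import *
cs=[]
for n,(a,b,w,h) in (("top",(275,200,105,50)),("side",(290,175,90,85))):
    s=snapshot(n);f=s["frame"]
    k=400/h if n=="side" else 790/w
    c=cv2.resize(f[b:b+h,a:a+w,::-1],None,fx=k,fy=k,interpolation=cv2.INTER_CUBIC)
    for i in range(0,w,10):cv2.putText(c,str(a+i),(int(i*k),8),0,.3,(255,255,255))
    for i in range(0,h,10):cv2.putText(c,str(b+i),(0,int(i*k)+4),0,.3,(255,255,255))
    cv2.imwrite(f"pics/{n}1.png",c)
    if n=="top":print(plane(s,[[296,224],[355,222],[173,225],[484,222]],20).round())
    else:print(plane(s,[[318,240],[350,208],[225,345],[400,162]],10).round())
E
python3 - <<'E'
import cv2,numpy as np
a=cv2.imread("pics/top1.png");b=cv2.imread("pics/side1.png")
print(a.shape,b.shape)
b=cv2.resize(b,None,fx=.55,fy=.55) if a.shape[0]+b.shape[0]>10000 else b
cv2.imwrite("pics/side1.png",b)
E
```

```text
[[ 550.   89.   20.]
 [ 551.  -80.   20.]
 [ 555.  444.   20.]
 [ 542. -450.   20.]]
[[ 553.   91.   10.]
 [ 551.  -79.   10.]
 [ 540.  446.   10.]
 [ 533. -423.   10.]]
(376, 790, 3) (400, 424, 3)
```

View pics/top1.png

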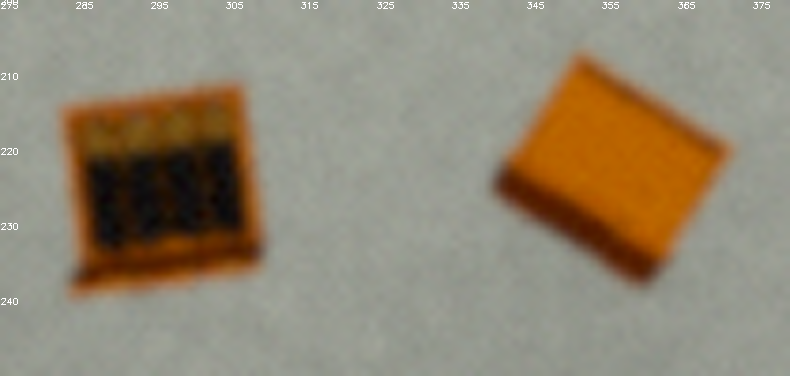

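View pics/side1.png

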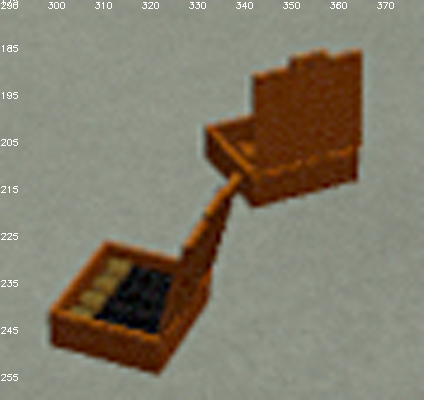

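```bash
cat > fit.py <<'E'
from h import *
from scipy.optimize import least_squares
def pts(q,names):
    x,y,yaw,th=q;D={}
    c,s=np.cos(yaw),np.sin(yaw);X=np.array([c,s,0]);Y=np.array([-s,c,0]);Z=np.array([0,0,1.])
    o=np.array([x,y,24.])
    for sg,l in((35,'+'),(-35,'-')):
        D['f'+l]=o+62*X+sg*Y-2*Z; D['h'+l]=o+sg*Y-2*Z; D['e'+l]=o+sg*Y+62*(np.cos(th)*X+np.sin(th)*Z)
    return np.array([D[n] for n in names])
def fit(obs,q0):
    f=lambda q:np.concatenate([(proj(s,pts(q,list(d)))-np.array(list(d.values()))).ravel() for s,d in obs])
    r=least_squares(f,q0,loss='soft_l1');return r.x,f(r.x)
E
python3 - <<'E'
from bench import *
from fit import *
T=snapshot("top");S=snapshot("side")
t=lambda a,b:(a/7.524+274.5+.07,b/7.524+199.5)
u=lambda a,b:(a/4.711+289.5+.1,b/4.711+174.6)
for nm,o in (("full",[(T,{'f+':t(64,105),'f-':t(242,85),'e+':t(70,295),'e-':t(262,267)}),(S,{'f+':u(50,313),'f-':u(108,243),'h+':u(160,347),'e+':u(185,245),'e-':u(237,178)})]),
 ("empty",[(T,{'f+':t(583,52),'f-':t(732,150),'e+':t(497,184),'e-':t(645,285)}),(S,{'f+':u(207,127),'h+':u(252,207),'h-':u(357,180),'e+':u(253,75),'e-':u(360,52)})])):
  for th in(1.3,1.9):
    q,r=fit(o,[520,90 if nm=="full" else -80,0,th]);print(nm,q.round(3),r.round(1))
E
```

```text
full [5.22461e+02 8.71950e+01 1.00000e-01 1.78300e+00] [-0.9 -0.  -0.4 -0.3 -1.1 -0.8 -0.9 -0.3  0.1 -0.4  0.3 -0.8  0.4 -0.9
  0.5  0.2  1.1 -1.1]
full [5.22461e+02 8.71950e+01 1.00000e-01 1.78300e+00] [-0.9 -0.  -0.4 -0.3 -1.1 -0.8 -0.9 -0.3  0.1 -0.4  0.3 -0.8  0.4 -0.9
  0.5  0.2  1.1 -1.1]
empty [527.361 -60.833  -0.657   1.552] [-0.7 -0.5 -0.7  0.8 -1.1 -3.5  0.2 -1.7  0.2 -0.5  0.1 -6.1  1.1 -5.7
  0.4  0.9  1.7  0.7]
empty [527.361 -60.833  -0.657   1.552] [-0.7 -0.5 -0.7  0.8 -1.1 -3.5  0.2 -1.7  0.2 -0.5  0.1 -6.1  1.1 -5.7
  0.4  0.9  1.7  0.7]
```

Both views agree on the loaded case: hinge at about (522, 87), yaw 0.10, cover at about 1.78 rad. The sizes fit to within about 1 px. I'll move high to the robot side of that cover with the fingers closed, then check from near.

Emit:
move_arm(commands=[35,45,0,-0.1,-1,35,45,0,-0.1,-1,35,45,0,-0.086,-1,35,45,0,0,-1,35,45,0,0,-1,10,50,0,0,-1,5,50,0,0,-1,0,50,0,0,-1,0,50,0,0,-1,0,50,0,0,-1], squeeze=10)

```text
time_s: 1.7
eef_pos: [414.6, -154.8, 252.8]
eef_rot: [3.133, 0.112, 0.007]
contact_force: [1.5, 0.8, 0.8]
gripper_width: 0.177
```

Emit:
move_arm(commands=[5,50,0,0.03,-1,5,50,0,0,-1,5,50,0,0,-1,5,50,0,0,-1,5,45,0,0,-1,0,0,-30,0,-1,0,0,-30,0,-1,0,0,0,0,-1])

```text
time_s: 2.5
eef_pos: [439.7, 101.2, 196.7]
eef_rot: [3.127, 0.181, 0.03]
contact_force: [-1.1, 0.0, -0.6]
gripper_width: 0.004
```

```bash
python3 - <<'E'
from bench import *
from h import *
o=observe();print(o["eef_pos"],o["eef_rot"],o["contact_force"])
W=snapshot("wrist");S=snapshot("side")
a=W["frame"][:,:,::-1];b=cv2.resize(S["frame"][140:260,270:430,::-1],(533,400),interpolation=cv2.INTER_CUBIC)
cv2.imwrite("pics/w2.png",np.vstack([cv2.resize(a,(533,333)),b])[:, :][:733]) if 0 else cv2.imwrite("pics/w2.png",np.hstack([cv2.resize(a,(440,275)),cv2.resize(b,(360,275))]))
P=lambda th,y,r:[522.5+r*np.cos(th)*np.cos(.1)-y*np.sin(.1),87.2+r*np.cos(th)*.1+y,24+r*np.sin(th)]
print(proj(W,[P(1.78,35,0),P(1.78,-35,0),P(1.78,35,62),P(1.78,-35,62),P(0,35,62),P(0,-35,62)]).round())
E
```

```text
[439.69894855 101.23910527 196.691572  ] [3.12742697 0.18101262 0.03031011] [-1.06307072  0.02756209 -0.56878449]
[[304.  98.]
 [388. 100.]
 [300. 117.]
 [404. 119.]
 [304.  17.]
 [393.  19.]]
```

View pics/w2.png

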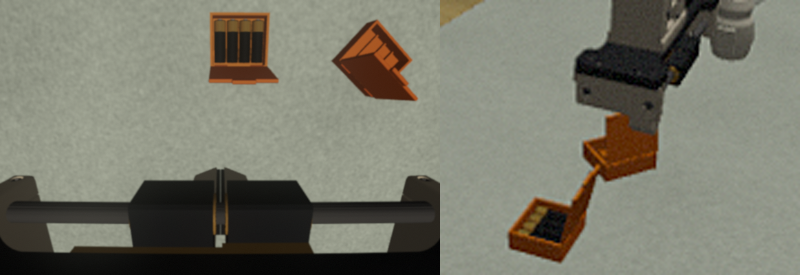

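The wrist view confirms the model. The loaded cover's free edge, at about (304,118)–(404,119) full-res, is where I predicted it, and the empty case is well to the right. I'll go down behind the cover and push.

Emit:
move_arm(commands=[6,-6,-30,0,-1,6,-6,-30,0,-1,0,0,-30,0,-1,0,0,-14,0,-1,0,0,0,0,-1])

```text
time_s: 3.1
eef_pos: [463.1, 85.0, 101.2]
eef_rot: [3.124, 0.164, 0.063]
contact_force: [-0.6, 0.9, 0.1]
gripper_width: 0.006
```

Emit:
move_arm(commands=[15,1.5,0,0,-1,10,1,0,0,-1,10,1,0,0,-1,10,1,0,0,-1,10,1,0,0,-1])

```text
time_s: 3.6
eef_pos: [523.6, 88.7, 107.5]
eef_rot: [3.122, 0.157, 0.073]
contact_force: [-0.8, -0.5, -0.5]
gripper_width: 0.002
```

Emit:
move_arm(commands=[6,0.5,-5,0,-1,6,0.5,-6,0,-1,6,0.5,-6,0,-1,5,0.5,-6,0,-1,5,0.5,-6,0,-1])

```text
time_s: 4.1
eef_pos: [555.8, 91.7, 77.2]
eef_rot: [3.122, 0.156, 0.077]
contact_force: [0.2, -0.1, 0.8]
gripper_width: 0.004
```

```bash
python3 - <<'E'
from bench import *
from h import *
o=observe();print(o["eef_pos"],o["eef_rot"],o["contact_force"])
W=snapshot("wrist");S=snapshot("side")
b=cv2.resize(S["frame"][140:260,270:430,::-1],(360,275),interpolation=cv2.INTER_CUBIC)
cv2.imwrite("pics/w3.png",np.hstack([cv2.resize(W["frame"][:,:,::-1],(440,275)),b]))
E
```

```text
[555.76870051  91.68320632  77.15054259] [3.12183426 0.15636451 0.07697083] [ 0.1780624  -0.06079618  0.77614332]
```

View pics/w3.png

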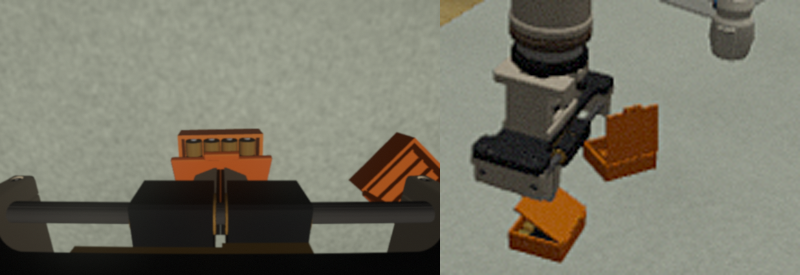

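The cover is about half folded and riding on the fingertips. The empty case, on the right, is untouched. I'll continue down and press lightly.

Emit:
move_arm(commands=[3,0.3,-6,0,-1,2,0.2,-6,0,-1,1,0,-6,0,-1,0,0,-5,0,-1,0,0,-3,0,-1,0,0,-3,0,-1])

```text
time_s: 4.8
eef_pos: [562.7, 92.6, 49.7]
eef_rot: [3.119, 0.156, 0.078]
contact_force: [-14.1, -3.8, 45.1]
gripper_width: 0.009
```

The cover is at its stop (45 N of contact at tip height of about 25 mm). I'll back off straight up.

Emit:
move_arm(commands=[0,0,5,0,-1,0,0,20,0,-1,0,0,40,0,-1,-10,0,45,0,-1,-30,0,45,0,-1,-40,0,10,0,-1,-40,0,0,0,-1,0,0,0,0,-1])

```text
time_s: 5.6
eef_pos: [438.6, 92.4, 214.9]
eef_rot: [3.115, 0.157, 0.073]
contact_force: [0.7, 0.1, -1.2]
gripper_width: 0.005
```

```bash
python3 - <<'E'
from bench import *
from h import *
o=observe();print(o["time_s"],o["eef_pos"],o["contact_force"])
W=snapshot("wrist");S=snapshot("side")
b=cv2.resize(S["frame"][140:260,270:430,::-1],(360,275),interpolation=cv2.INTER_CUBIC)
cv2.imwrite("pics/w4.png",np.hstack([cv2.resize(W["frame"][:,:,::-1],(440,275)),b]))
c,s=np.cos(.1),np.sin(.1)
L=lambda x,y,z:[522.5+x*c-y*s,87.2+x*s+y*c,z]
print((proj(W,[L(0,35,26),L(0,-35,26),L(62,35,26),L(62,-35,26)])/1.4545).round())
for q in("owl","jar_center"):
    for d in silhouettes(q,"side")[:1]:print(q,d["p"],d["rect"])
E
```

```text
5.6 [438.55432874  92.35789497 214.94939507] [ 0.65742835  0.084357   -1.17642124]
[[200.  70.]
 [254.  70.]
 [199.  18.]
 [255.  19.]]
owl 0.88 [399.7, 149.6, 24.4, 35.1]
jar_center 0.65 [223.9, 325.2, 34.0, 52.4]
```

View pics/w4.png

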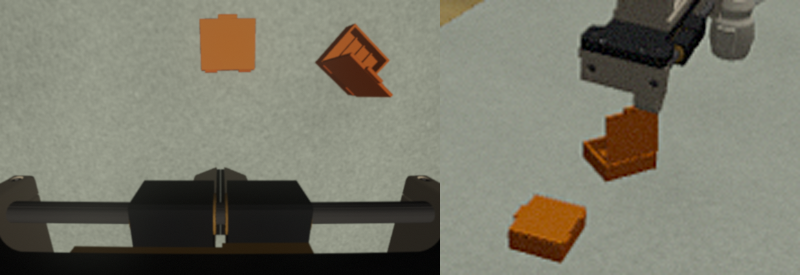

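The cover lies flat and matches the predicted shut outline: (200,70), (254,70), (199,18), (255,19). The empty cover still stands open, and the owl and jar haven't moved.

```bash
python3 -c "
from bench import *
print(sign_off())"
```

```text
the job is handed in; nothing more can be done
None
```

The cover of the loaded case is shut. I folded it over its hinge with the closed fingertips, pressed it to its stop, lifted clear and handed the job in at about 5.7 s.

- **Cover:** the fingertips stopped at about 25 mm, against the 26 mm expected for a shut cover. In the last wrist picture its outline matches the predicted shut shape to about 2 px.
- **Force:** the final press was 45 N at the fingertips, firmer than I meant. The 40 N limit is stated for the arm and the gripper's body, which touched nothing as far as I saw. The wrist limit is 120 N.
- **Other things:** the empty case's cover still stands open. The owl and jar are where they were, to within about 1 px in the side view.
- **Weak measurement:** my fit of the empty case's pose was poor, up to 6 px off. I used it only to judge clearance, and the pictures showed that case untouched.

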